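# Show where the lamp cover goes back

## Robot

A 7-joint arm with a two-finger parallel gripper is mounted at the origin on the work surface. World frame = base frame: x ahead of the robot, y to its left, z up, the work surface at z = 0. Lengths are in m, angles in rad, forces in N, time in s.
With the tool pointing down it reaches from about 0.35 to 0.9 m from the base axis. Payload 8.1 kg.
Tool frame: the origin (TCP) lies on the centre line of the jaws, within the pads' length; the fingertips stand 17 mm ahead of it and the grasp point (between the pads) lies 2 mm behind it; z points along the fingers, y is the direction in which the jaws open and shut (so a half turn about z gives the same grasp; the last joint's range is limited). The gripper opens to 92 mm and grips with 3 to 60 N. Pads are 19 mm wide; open, the fingers measure 130 mm over their backs; the gripper's body (75 mm by 190 mm) begins 47 mm behind the grasp point.
Start: joints at [1.066, 0.434, 0.025, 1.573, -0.012, 1.134, -0.075], TCP at [0.244, -0.575, 0.244] pointing down, gripper open.
Joint ranges: [-2.62, 2.62], [-0.44, 2.09], [-1.27, 1.32], [0.08, 2.57], [-1.32, 4.46], [0.12, 2], [-2.74, 2.74]. Speed limits (rad/s): [2.22, 2.22, 3.01, 3.01, 3.14, 3.14, 3.14].

## Interface

Orientations are given as a rotation vector (axis times angle).
In Python, from cell import arm gives the robot as it stands.
- The arm moves only by the shell command python3 -m creep 'ROWS' [FORCE]. ROWS is JSON, a list that holds one entry, the list of rows, each a list of 7 numbers: the shift along the world's x, y, z in cm, then the turn, a rotation vector about the world's x, y, z in degrees, then the opening, from -1 (shut) to 1 (fully open), so that 0 is half open. In form: [[[tx, ty, tz, ax, ay, az, jaw], ...]]. A call has 1 to 5 rows; each row is the pose to reach, as a shift and turn from the pose commanded when the call began; what a row does not reach only later rows make up. A row lasts 1/10 s, in which the tool goes at most 50 mm and 8.59 degrees, less where a joint would pass 70% of its speed; a pose out of reach is approached as far as the arm can. A call with a gripper value outside its range is refused whole. The fingers move at their own pace and stop on an object; FORCE is the grip in N (left out, the last holds). Time passes only in rows, so rows that repeat a pose let the fingers close. It gives the time, the measured TCP pose, the force and the opening at its end, in the units of the state.
- arm.observe(): the state, without advancing time (a new reading comes with each control period).
- arm.get_image(name): name is "scene" or "top" or "wrist"; returns the picture (420x560x3 uint8, red, green, blue); there is no depth.
- arm.camera_model(name): a dict with "vfov" (degrees; the focal length in pixels is half the picture's height over the tangent of half this angle, whatever the lens; pixels are square), "cx", "cy" (the principal point, pixels), "k1" (the pictures are not rectified: a ray, as slopes to the right and down, at radius r is drawn at 1 + k1 r^2 times it, then the intrinsics apply), "cam_to_world" (4x4, takes a point from camera to world coordinates); the wrist camera has in their place "T_tool_cam" (4x4, takes a point from camera to tool coordinates, whose origin is the TCP and whose axes are the flange's). Camera axes: x right, y down, z forward; pixel columns grow to the right and rows downward; lengths in m; the calibration is good to about 2 mm. A picture is of the moment at which its call begins: read the wrist's pose just before it. camera_model takes no time and is no camera call.
- arm.sign_off(): hands the job in, once; it reports no verdict.
The state is a dict: "clock": time; "joints": joint angles; "dq": joint speeds; "joint_efforts": joint torques, N m; "position": TCP position; "ee_rot": TCP orientation; "force": force on the tool from outside, world axes, zero at the start; "ft_torque": the same for the moment, N m; "width": opening from 0.0 (shut) to 1.0 (fully open).
Only numpy, scipy, OpenCV 4.12 (cv2) and the standard library are available. Lean on these libraries where they do the work, as an engineer would, in place of code of your own. Each camera call takes 0.05 s, during which the arm holds its last target.

## Task

Show the trainee how this projector goes back together: first push its open slide gate fully shut with your fingertips, then point at the middle of the cream lamp cover lying on the bench, and last point at the middle of the open lamp bay in the projector's top (the dark opening with the bulb in it), where the cover belongs. Each time you point, hold your fingertips still just above the thing, about 2 to 3 cm off and without touching it, for a good two seconds, and finish still pointing at the bay. Pick nothing up, never touch the lamp cover, and leave the other things on the bench where they are.

Things in the scene. Friction and masses are not known exactly. Their poses are not given: they have to be found in the camera images.
- projector: Beige slide projector, a fixed box 240 (x) by 220 (y) by 110 mm high. Origin at the centre of its underside on the bench, z up; its front (gate side) faces its own -x, so the front face lies 120 mm from the origin. It turns a little about z from start to start.
- gate (a joint): Slide gate's opening angle, rad: 0 fully shut against the projector's front face, 1.4 the stop; starts at 0.6 to 1.2. It swings out towards the robot (-x) on an upright hinge at its left end (the projector's +y). A light spring draws it shut but hinge friction is stronger, so it stays where left; 1 N at the free edge moves it. Push high on it to keep the gripper clear of the projector.
- gate_hinge (a point): On the gate's upright hinge axis, at the panel's mid height (77.5 mm above the bench) and mid thickness; 124.5 mm ahead (-x) and 45 mm left (+y) of the projector's origin. The gate is a flat black upright panel 90 mm wide, 95 high, 8 thick, 30 to 125 mm above the bench, its outer face 4 mm from the axis.
- gate_edge (a point): Middle of the gate's red free edge on its outer face, 90 mm from the hinge axis, 77.5 mm above the bench; moves with the gate; towards the projector's -y when shut. The outer face (with the round lens socket), the one to push on, looks towards the robot when shut and to the robot's left the more it is open.
- lamp_bay (a point): Centre of the mouth of the open lamp bay, level with the projector's top (110 mm above the bench), 40 mm ahead (-x) and 50 mm right (-y) of the projector's origin. The bay is a dark rectangular well 80 (projector x) by 64 (y) mm, 45 mm deep, with a small bulb standing in it below the rim.
- lamp_cover: Loose cream plastic lamp cover lying on the bench, a rounded block 92 (x) by 70 (y) by 28 mm high with five louvre slots on top. Origin at the centre of its underside. To be pointed at, never touched.
- cover_top (a point): Centre of the lamp cover's top face, 28 mm above the bench.
- helix: Loose bronze focusing helix, a threaded barrel with a flange, 62 mm across and 48 mm high, origin at the centre of its underside. Leave alone.
- heat_sink: Loose aluminium heat sink with seven upright fins, 70 by 60 mm, 38 mm high, origin at the centre of its underside. Leave alone.
- cleaner: Loose closed jar with a blue cap, 44 mm across and 85 mm high, origin at the centre of its underside. Leave alone.
- lens_brush: Loose wooden-handled lens brush lying on the bench left of the projector, about 240 mm long, its length along its x. Leave alone.
- screwdriver: Loose screwdriver with a green handle lying on the bench close to the robot, about 200 mm long, its length along its x. Leave alone.

How it is judged:
By the outcome, as a careful person would: the job done as asked, in the order asked, and still so for the second after the job is handed in, with the robot touching nothing.
It also fails if it takes over 56 s, if anything falls off the work surface, if the arm or the gripper's body presses on something with over 40 N, if the wrist force passes 120 N, or if a joint passes its speed limit or range.

## Working session

There is one attempt and no reset: what is moved stays moved. The work goes in short steps, Python scripts to look and compute and a shell command to move; the robot and the scene stay as the last step left them, time stands still between calls to the robot, and variables do not carry over. Pictures are saved under pics/ and viewed, and the job is handed in when it is done.

```bash
ls; mkdir -p pics
python3 - <<'E'
from cell import arm
import cv2,numpy as np
print(arm.observe())
for n in ("scene","top"):
    m=arm.camera_model(n);print(n,m)
    cv2.imwrite(f"pics/{n}0.png",arm.get_image(n)[:,:,::-1])
print(arm.camera_model("wrist"))
E
```

```text
pics
{'clock': 0.0, 'joints': array([ 1.06638281,  0.43524245,  0.02497063,  1.57407094, -0.01157359,
        1.13400324, -0.07510416]), 'dq': array([-1.48379950e-03, -1.69250632e-04,  5.20373884e-04,  8.33726848e-04,
       -1.17052033e-03,  3.47149038e-05,  4.81618653e-04]), 'joint_efforts': array([ 5.59332912e-04, -6.67847586e+01,  9.85076465e-01, -3.14461648e+01,
       -6.05337764e-02,  4.30018036e-02,  1.34269289e-04]), 'position': array([ 0.24418839, -0.57480844,  0.24294296]), 'ee_rot': array([-3.07694597e+00, -6.26536327e-01,  7.48379886e-04]), 'force': array([-0.65165159, -0.18305933,  0.19484754]), 'ft_torque': array([-0.05367212,  0.05035241, -0.00917578]), 'width': 1.000275303879452}
scene {'vfov': 42.51065035690838, 'cx': 277.85455119497334, 'cy': 211.96367081086404, 'k1': -0.015364065700551982, 'cam_to_world': array([[ 0.75632572,  0.4639355 , -0.46123233,  1.10294093],
       [ 0.65416586, -0.52965738,  0.53993526, -0.66420949],
       [ 0.00620003, -0.71008937, -0.70408427,  1.02313477],
       [ 0.        ,  0.        ,  0.        ,  1.        ]])}
top {'vfov': 43.0
[... 214 characters left out ...]
-01,  2.37946085e-02, -2.15731676e-03,
         3.60182154e-02],
       [-8.37955185e-04, -1.25157294e-01, -9.92136558e-01,
         1.39725933e+00],
       [ 0.00000000e+00,  0.00000000e+00,  0.00000000e+00,
         1.00000000e+00]])}
{'vfov': 70.49741839147717, 'cx': 280.1639290514552, 'cy': 209.67854965019805, 'k1': -0.022370480901363222, 'T_tool_cam': array([[ 1.88779508e-04, -9.60851156e-01, -2.77065010e-01,
         7.51523729e-02],
       [ 9.99999853e-01,  4.03081646e-05,  5.41567242e-04,
        -5.98255094e-04],
       [-5.09197529e-04, -2.77065071e-01,  9.60851022e-01,
        -1.41335183e-01],
       [ 0.00000000e+00,  0.00000000e+00,  0.00000000e+00,
         1.00000000e+00]])}
```

View pics/scene0.png

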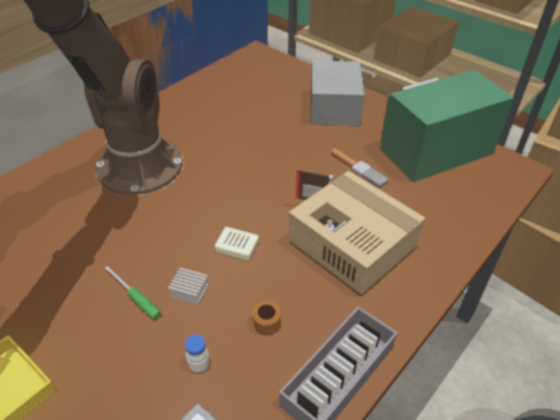

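View pics/top0.png

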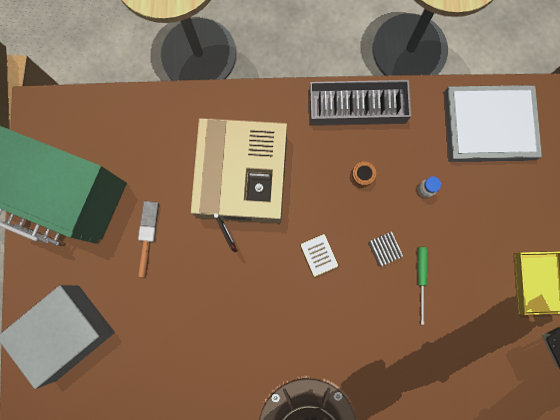

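The top view shows the projector (about 190–287, 118–220), the bay at about (259,186), the open gate from (217,216) to (236,249), and the cover at about (320,256). I'll zoom in for exact corners.

```bash
cat > h.py <<'E'
import numpy as np,cv2
from cell import arm
def K(m):
    f=210/np.tan(np.radians(m["vfov"])/2); return f
def ray(m,uv,T=None):
    f=K(m); p=np.array([(uv[0]-m["cx"])/f,(uv[1]-m["cy"])/f]); q=p.copy()
    for _ in range(20): q=p/(1+m["k1"]*(q@q))
    T=m["cam_to_world"] if T is None else T
    return T[:3,3],T[:3,:3]@np.array([q[0],q[1],1])
def onz(m,uv,z,T=None):
    o,d=ray(m,uv,T); return o+d*(z-o[2])/d[2]
def proj(m,P,T=None):
    T=m["cam_to_world"] if T is None else T
    c=T[:3,:3].T@(np.asarray(P)-T[:3,3]); p=c[:2]/c[2]; p=p*(1+m["k1"]*(p@p)); return p*K(m)+[m["cx"],m["cy"]]
def Twrist():
    s=arm.observe(); T=np.eye(4); T[:3,:3]=cv2.Rodrigues(s["ee_rot"])[0]; T[:3,3]=s["position"]
    return T@arm.camera_model("wrist")["T_tool_cam"]
E
python3 - <<'E'
import cv2
a=cv2.imread("pics/top0.png")
cv2.imwrite("pics/topz.png",cv2.resize(a[105:285,180:350],None,fx=3.3,fy=3.3,interpolation=cv2.INTER_CUBIC))
a=cv2.imread("pics/scene0.png")
cv2.imwrite("pics/scenez.png",cv2.resize(a[150:300,200:430],None,fx=3.4,fy=3.4,interpolation=cv2.INTER_CUBIC))
E
```

```text
(no output)
```

View pics/topz.png

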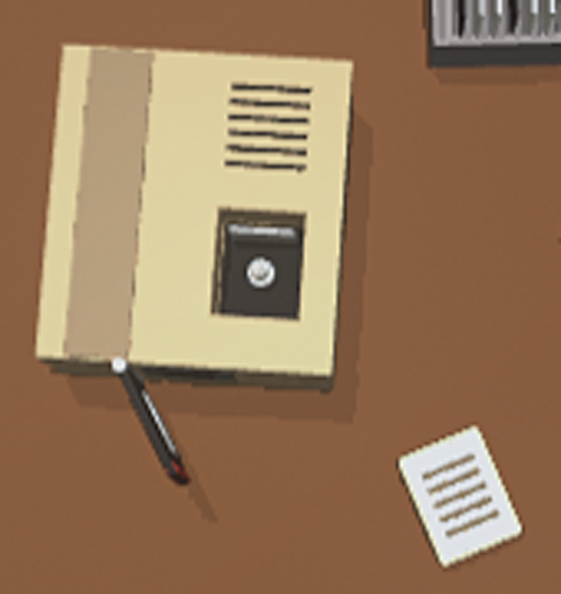

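View pics/scenez.png

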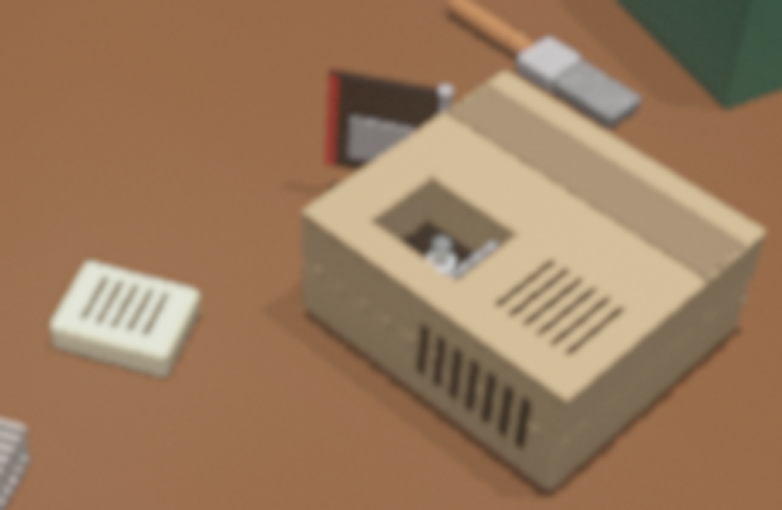

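Run:
```python
from h import *
t=arm.camera_model("top"); s=arm.camera_model("scene")
zt=lambda x,y:(180+(x+.5)/3.3-.5,105+(y+.5)/3.3-.5)
zs=lambda x,y:(200+(x+.5)/3.4-.5,150+(y+.5)/3.4-.5)
c=np.array([onz(t,zt(*p),.11) for p in [(62,45),(353,61),(332,375),(37,357)]])  # back-left, back-right, front-right, front-left
c2=np.array([onz(s,zs(*p),.11) for p in [(765,232),(567,403),(302,212),(505,70)]])
for n,k in(("top",c),):
    yaw=np.arctan2(*( (k[0]+k[1]-k[2]-k[3])[[1,0]]));print(n,k.mean(0),np.degrees(yaw),np.linalg.norm(k[0]-k[3]),np.linalg.norm(k[0]-k[1]))
print(np.round(c,3),'\n',np.round(c2,3))
for tt,z,ps,f in((t,.11,[(219,207),(307,213),(299,320),(211,313)],zt),(s,.11,[(433,178),(515,235),(457,278),(373,221)],zs),
  (t,.028,[(399,462),(477,427),(522,532),(446,566)],zt),(s,.028,[(87,262),(200,290),(160,362),(52,328)],zs),(t,.125,[(119,365)],zt),(t,.125,[(181,478)],zt),
  (s,.125,[(333,71)],zs),(s,.125,[(445,92)],zs)):
    k=np.array([onz(tt,f(*p),z) for p in ps]);print(np.round(k.mean(0),4),[round(float(np.linalg.norm(k[i]-k[i-1])),3) for i in range(len(k))])
```

```text
top [0.65358786 0.15243703 0.11      ] -4.757034899324721 0.23984527751796064 0.22150279657524055
[[0.782 0.253 0.11 ]
 [0.764 0.032 0.11 ]
 [0.525 0.053 0.11 ]
 [0.543 0.272 0.11 ]] 
 [[0.781 0.252 0.11 ]
 [0.764 0.032 0.11 ]
 [0.524 0.053 0.11 ]
 [0.542 0.274 0.11 ]]
[0.61   0.1058 0.11  ] [0.081, 0.066, 0.081, 0.066]
[0.6089 0.1068 0.11  ] [0.063, 0.078, 0.06, 0.078]
[ 0.4376 -0.044   0.028 ] [0.089, 0.067, 0.089, 0.065]
[ 0.4399 -0.0458  0.028 ] [0.069, 0.09, 0.075, 0.086]
[0.5337 0.2086 0.125 ] [0.0]
[0.4499 0.1642 0.125 ] [0.0]
[0.454  0.1719 0.125 ] [0.0]
[0.532  0.2083 0.125 ] [0.0]
```

```bash
python3 -m creep '[[[3,4,0,0,0,-7,-1],[6,8,0,0,0,-14,-1],[9,12,0,0,0,-21,-1],[12,16,0,0,0,-28,-1],[15,20,0,0,0,-28,-1]]]' 20; python3 -m creep '[[[1,4.5,0,0,0,0,-1],[2,9,0,0,0,0,-1],[3,13.5,0,0,0,0,-1],[4,18,0,0,0,0,-1],[5,22.5,0,0,0,0,-1]]]'
```

```text
clock: 0.6
position: [0.3951, -0.3734, 0.2435]
ee_rot: [-3.138, 0.144, 0.001]
force: [1.0, -0.6, -0.2]
width: 0.615
clock: 1.1
position: [0.4443, -0.1484, 0.2437]
ee_rot: [3.138, -0.137, -0.0]
force: [1.3, 0.1, 0.4]
width: 0.179
```

```bash
python3 -m creep '[[[0,4.5,0,0,0,0,-1],[0,9,0,0,0,0,-1],[0,13.5,0,0,0,0,-1],[0,18,0,0,0,0,-1],[0,22,0,0,0,0,-1]]]'; python3 -m creep '[[[0,4.5,0,0,0,0,-1],[-0.5,9,0,0,0,0,-1],[-1,13,0,0,0,0,-1],[-1,15,0,0,0,0,-1],[-1,15,0,0,0,0,-1]]]'
python3 - <<'E'
from h import *
s=arm.observe();print(s["position"],s["width"],s["force"],cv2.Rodrigues(s["ee_rot"])[0].round(3))
for n in("top","wrist"): cv2.imwrite(f"pics/{n}1.png",arm.get_image(n)[:,:,::-1])
E
```

```text
clock: 1.6
position: [0.4438, 0.0719, 0.2437]
ee_rot: [-3.139, 0.135, 0.0]
force: [0.6, -0.1, 0.7]
width: 0.004
clock: 2.1
position: [0.4334, 0.2232, 0.2435]
ee_rot: [-3.138, 0.128, 0.001]
force: [-0.1, -1.0, -0.0]
width: 0.001
[0.43343936 0.22317084 0.24354518] 0.0012868371662121461 [-0.07103425 -0.97322962 -0.02418793] [[ 0.997 -0.082 -0.001]
 [-0.082 -0.997  0.001]
 [-0.001 -0.001 -1.   ]]
```

View pics/wrist1.png

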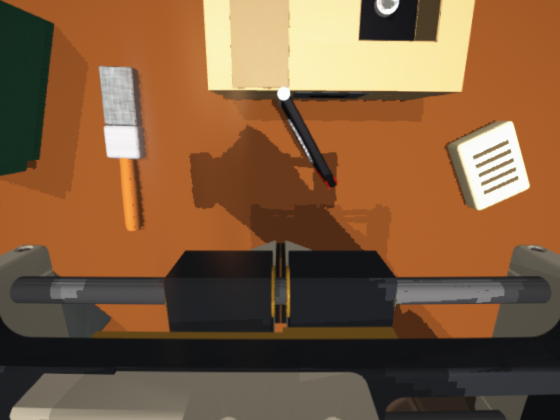

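View pics/top1.png

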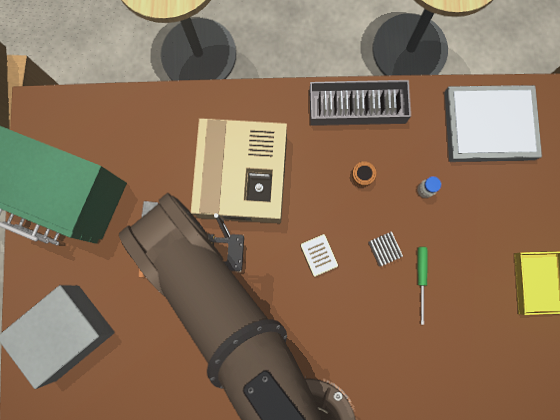

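```bash
python3 -m creep '[[[0,0,-4,0,0,0,-1],[0,0,-8,0,0,0,-1],[0,0,-11,0,0,0,-1],[0,0,-12.6,0,0,0,-1],[0,0,-12.6,0,0,0,-1]]]'
python3 - <<'E'
from h import *
s=arm.observe();p=s["position"];print(p,s["force"])
a=np.radians(-4.757);R=np.array([[np.cos(a),-np.sin(a)],[np.sin(a),np.cos(a)]])
H=np.array([.6536,.1524])+R@[-.1245,.045];print(H)
for th in np.arange(1.1,-.11,-.1):
    c=.083*np.array([-np.sin(th),-np.cos(th)])+.004*np.array([-np.cos(th),np.sin(th)])+[-.0095,.019]
    print(round(th,1),((H+R@c-p[:2])*100).round(2))
cv2.imwrite("pics/wrist2.png",arm.get_image("wrist")[:,:,::-1])
E
```

```text
clock: 2.7
position: [0.4334, 0.217, 0.1156]
ee_rot: [3.135, -0.14, -0.006]
force: [0.6, 0.0, 1.6]
width: 0.012
[0.43336108 0.2170405  0.11564936] [0.59639487 0.01696185 1.57977087]
[0.5332607  0.20756977]
1.1 [ 1.37 -1.74]
1.0 [ 1.68 -2.51]
0.9 [ 2.07 -3.24]
0.8 [ 2.53 -3.93]
0.7 [ 3.06 -4.58]
0.6 [ 3.65 -5.16]
0.5 [ 4.3  -5.68]
0.4 [ 4.99 -6.14]
0.3 [ 5.73 -6.52]
0.2 [ 6.5  -6.83]
0.1 [ 7.3  -7.06]
-0.0 [ 8.11 -7.21]
-0.1 [ 8.94 -7.28]
```

View pics/wrist2.png

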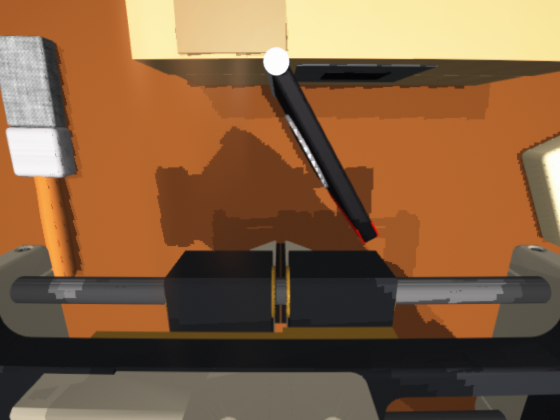

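```bash
python3 -m creep '[[[0,0,0,0,0,0,-1],[0,0,0,0,0,0,-1]]]'
python3 - <<'E'
from h import *
s=arm.observe();p=s["position"];print(p,s["force"],s["width"],s["joints"].round(3),s["ft_torque"].round(2),s["joint_efforts"].round(2))
cv2.imwrite("pics/top3.png",arm.get_image("top")[150:300,120:320,::-1].repeat(3,0).repeat(3,1))
cv2.imwrite("pics/scene3.png",arm.get_image("scene")[120:270,220:420,::-1].repeat(3,0).repeat(3,1))
E
```

```text
clock: 2.95
position: [0.4353, 0.2198, 0.119]
ee_rot: [-3.138, 0.138, -0.003]
force: [0.2, 0.7, 0.3]
width: 0.004
[0.43526119 0.21975276 0.11895659] [0.23397576 0.65399086 0.27284451] 0.003912844324471653 [-0.315  0.392 -0.335  2.027  0.187  0.748 -2.423] [0.03 0.02 0.02] [ 1.000e-01 -5.348e+01 -3.260e+00 -2.319e+01  4.000e-02 -6.000e-02
  1.000e-02]
```

View pics/scene3.png

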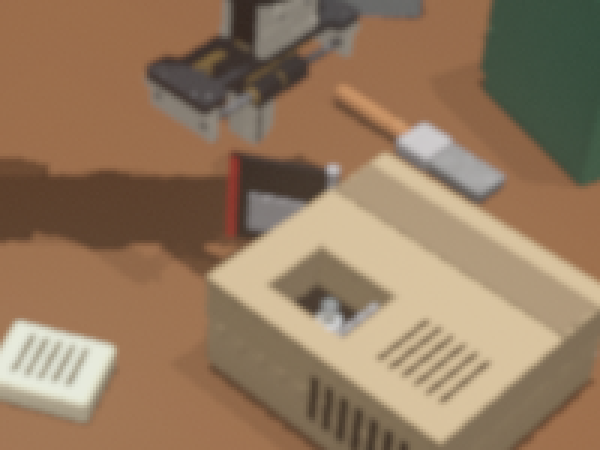

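View pics/top3.png

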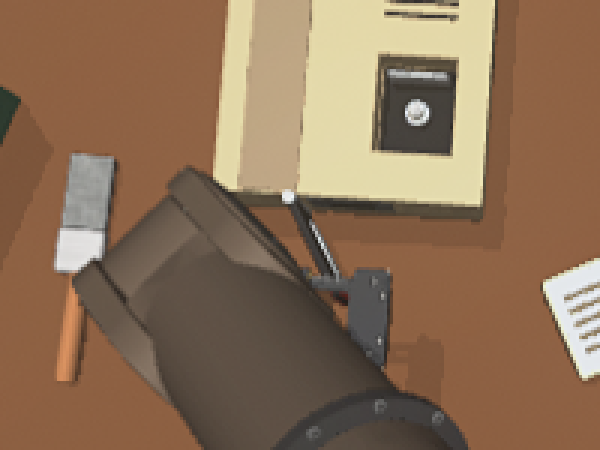

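```bash
python3 -m creep '[[[0.8,-1.3,0,0,0,0,-1],[1.3,-2.2,0,0,0,0,-1],[1.6,-2.8,0,0,0,0,-1],[2.0,-3.5,0,0,0,0,-1],[2.0,-3.5,0,0,0,0,-1]]]'
python3 - <<'E'
from h import *
s=arm.observe();p=s["position"];print(p,s["force"],s["width"],s["joints"].round(3))
cv2.imwrite("pics/wrist4.png",arm.get_image("wrist")[:,:,::-1])
cv2.imwrite("pics/scene4.png",arm.get_image("scene")[120:270,220:420,::-1].repeat(3,0).repeat(3,1))
E
```

```text
clock: 3.55
position: [0.4549, 0.1837, 0.1178]
ee_rot: [3.138, -0.139, 0.0]
force: [0.8, -0.2, -0.2]
width: 0.007
[0.45494901 0.1837096  0.11779092] [ 0.84812272 -0.17921916 -0.17846042] 0.006997884796000388 [-0.239  0.398 -0.326  2.021  0.184  0.75  -2.336]
```

View pics/scene4.png

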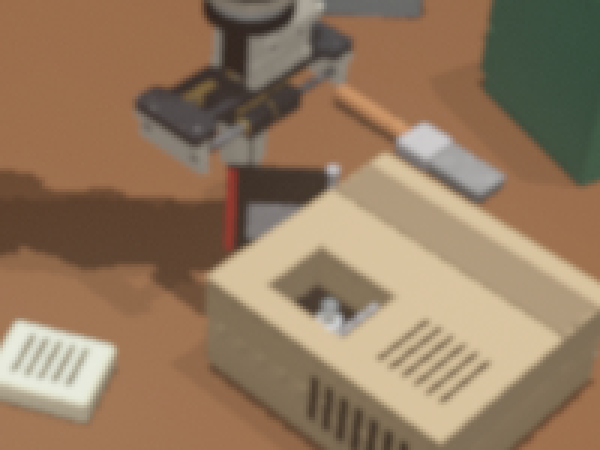

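View pics/wrist4.png

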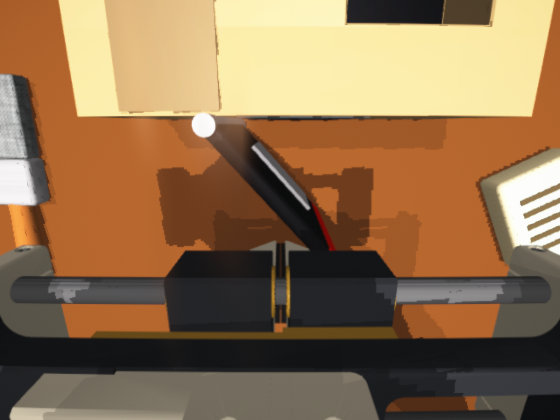

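```bash
python3 -m creep '[[[0.8,-1.1,0,0,0,0,-1],[1.6,-2,0,0,0,0,-1],[2.3,-2.5,0,0,0,0,-1],[2.9,-3,0,0,0,0,-1],[3.7,-3.3,0,0,0,0,-1]]]'
python3 -m creep '[[[0.7,-0.35,0,0,0,0,-1],[1.2,-0.55,0,0,0,0,-1],[1.7,-0.65,0,0,0,0,-1],[2.0,-0.7,0,0,0,0,-1],[2.0,-0.7,0,0,0,0,-1]]]'
python3 - <<'E'
from h import *
s=arm.observe();p=s["position"];print(p,s["force"],s["width"],s["joints"].round(3))
cv2.imwrite("pics/wrist5.png",arm.get_image("wrist")[:,:,::-1])
E
```

```text
clock: 4.15
position: [0.4918, 0.1509, 0.1176]
ee_rot: [3.138, -0.138, -0.001]
force: [-1.0, -0.0, -0.5]
width: 0.007
clock: 4.65
position: [0.5115, 0.1448, 0.1176]
ee_rot: [3.139, -0.136, -0.0]
force: [-0.1, 0.1, -0.2]
width: 0.008
[0.51146498 0.14482108 0.11763167] [-0.07862828  0.07251732 -0.23404331] 0.007623511281639422 [-0.147  0.452 -0.307  1.925  0.186  0.792 -2.213]
```

View pics/wrist5.png

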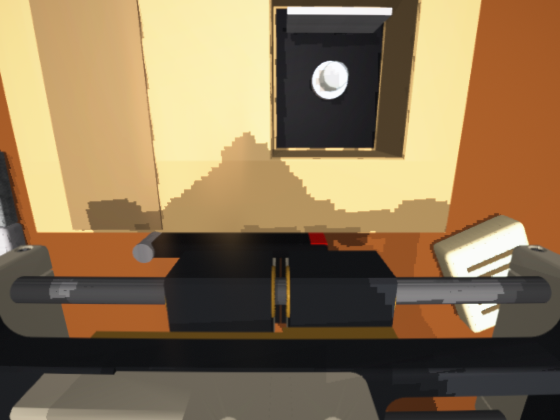

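```bash
python3 -m creep '[[[0.2,0,0,0,0,0,-1],[0.3,0,0,0,0,0,-1],[0.4,0,0,0,0,0,-1],[0.4,0,0,0,0,0,-1]]]'
python3 -m creep '[[[0.1,0,0,0,0,0,-1],[0.2,0,0,0,0,0,-1],[0.2,0,0,0,0,0,-1]]]'
```

```text
clock: 5.1
position: [0.5118, 0.1449, 0.1173]
ee_rot: [3.137, -0.134, -0.009]
force: [-13.7, -0.1, 8.9]
width: 0.006
clock: 5.4
position: [0.512, 0.1449, 0.1171]
ee_rot: [3.136, -0.133, -0.014]
force: [-20.8, 0.1, 14.5]
width: 0.007
```

```bash
python3 -m creep '[[[-1,0,0,0,0,0,-1],[-3,0,0,0,0,0,-1],[-5,0,2,0,0,0,-1],[-6,-2,6,0,0,0,-1],[-6,-6,9,0,0,0,-1]]]'
python3 -m creep '[[[0,-4.5,0,0,0,0,-1],[0,-9,0,0,0,0,-1],[0,-12,0,0,0,0,-1],[0,-12,0,0,0,0,-1],[0,-12,0,0,0,0,-1]]]'
python3 - <<'E'
from h import *
s=arm.observe();p=s["position"];print(p,s["force"],s["width"],s["joints"].round(3))
T=Twrist();w=arm.get_image("wrist");np.save("w6",w);np.save("T6",T)
cv2.imwrite("pics/wrist6.png",w[:,:,::-1])
a=arm.get_image("top")[:,:,::-1];cv2.imwrite("pics/top6f.png",a)
cv2.imwrite("pics/top6.png",cv2.resize(a[105:285,180:350],None,fx=3.3,fy=3.3,interpolation=cv2.INTER_CUBIC))
b=arm.get_image("scene")[:,:,::-1];cv2.imwrite("pics/scene6.png",cv2.resize(b[150:300,200:430],None,fx=3.4,fy=3.4,interpolation=cv2.INTER_CUBIC))
E
```

```text
clock: 5.9
position: [0.4564, 0.0874, 0.2096]
ee_rot: [-3.137, 0.126, -0.002]
force: [1.8, 0.0, 0.1]
width: 0.003
clock: 6.4
position: [0.4575, -0.0356, 0.2079]
ee_rot: [-3.138, 0.139, -0.001]
force: [0.0, 0.6, -0.1]
width: 0.003
[ 0.45753421 -0.03558411  0.20791794] [ 0.03121898  0.57484673 -0.13080105] 0.003185486859021775 [ 0.184  0.222 -0.262  1.993  0.071  0.935 -1.774]
```

View pics/wrist6.png

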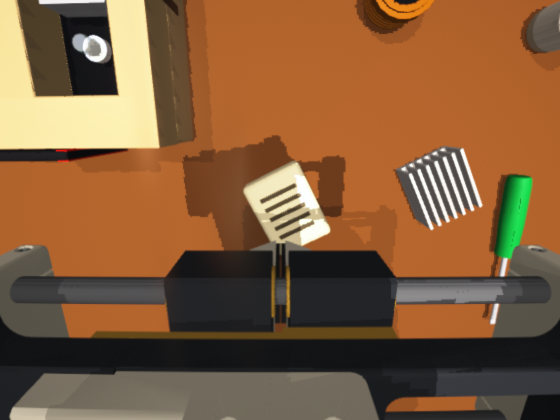

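View pics/top6.png

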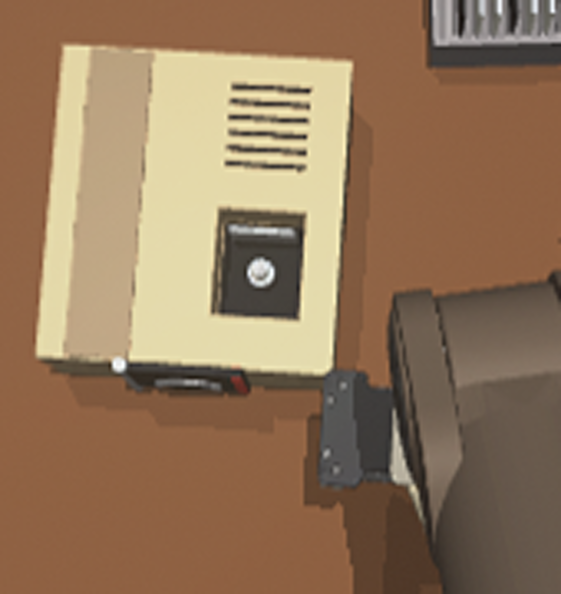

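View pics/scene6.png

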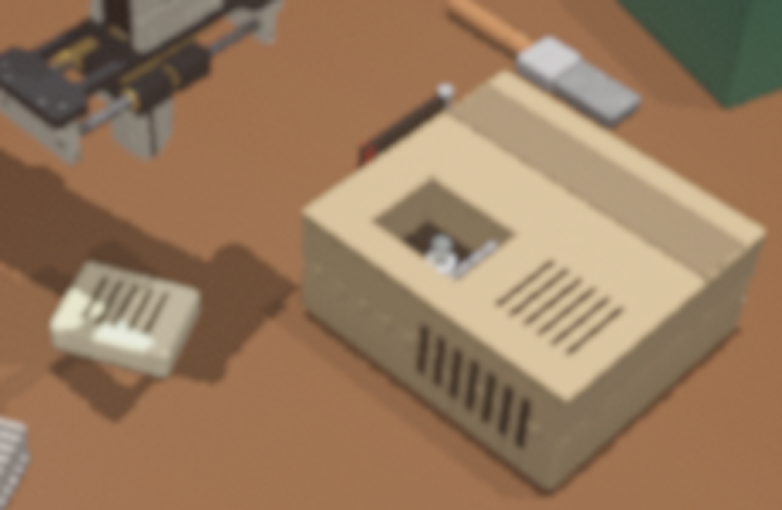

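Contact force rose to 20 N at the shut position. I'll look straight down on the gate to confirm it's flush.

```bash
python3 -m creep '[[[-2,4,1,0,0,0,-1],[-4,8,1,0,0,0,-1],[-5,12,1,0,0,0,-1],[-5,16,1,0,0,0,-1],[-5,18,1,0,0,0,-1]]]'
python3 -m creep '[[[0,0,0,0,0,0,-1],[0,0,0,0,0,0,-1],[0,0,0,0,0,0,-1]]]'
python3 - <<'E'
from h import *
T=Twrist();w=arm.get_image("wrist");np.save("w7",w);np.save("T7",T)
print(arm.observe()["position"])
cv2.imwrite("pics/wrist7.png",cv2.resize(w[60:240,130:430,::-1],None,fx=2.6,fy=2.6,interpolation=cv2.INTER_CUBIC))
E
```

```text
clock: 7.05
position: [0.4064, 0.1495, 0.2182]
ee_rot: [-3.137, 0.127, -0.002]
force: [0.6, 0.2, 0.5]
width: 0.007
clock: 7.35
position: [0.4073, 0.1441, 0.2176]
ee_rot: [3.138, -0.137, -0.001]
force: [0.1, -0.4, 0.5]
width: 0.006
[0.40737448 0.14384235 0.2175992 ]
```

View pics/wrist7.png

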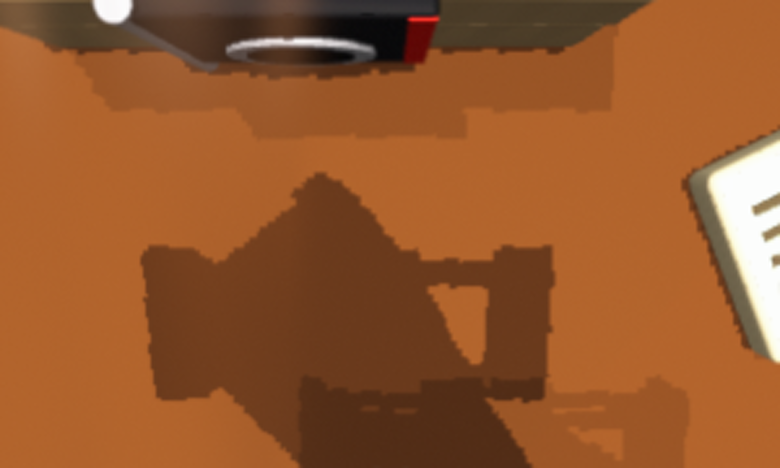

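Run:
```python
import numpy as np,cv2
w=np.load("w7.npy")
cv2.imwrite("pics/wrist7b.png",cv2.resize(w[20:100,120:360,::-1],None,fx=3.3,fy=3.3,interpolation=cv2.INTER_CUBIC))
```

```text
(no output)
```

View pics/wrist7b.png

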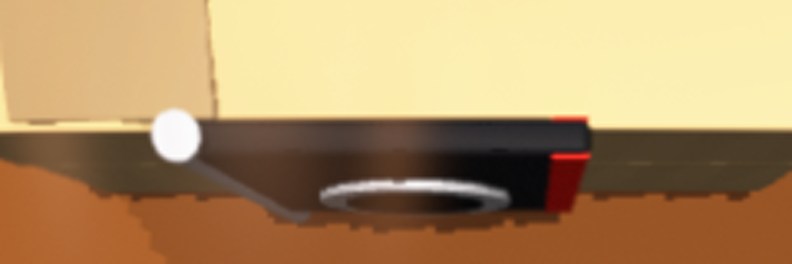

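Run:
```python
from h import *
w=np.load("w7.npy").astype(int);T=np.load("T7.npy");m=arm.camera_model("wrist")
z=lambda x,y:(120+(x+.5)/3.3-.5,20+(y+.5)/3.3-.5)
# inner top edge: first dark row per column
L=[]
for u in range(188,288,8):
    col=w[20:100,u].sum(1); d=np.diff(col); i=int(np.argmin(d[:45])); L.append((u,20+i+.5))
print(L)
P=np.array([onz(m,p,.125,T) for p in L]);k=np.polyfit(P[:,1],P[:,0],1);print("inner edge angle",np.degrees(np.arctan(k[0])),P[[0,-1]])
F=[]
for u in list(range(125,165,6))+list(range(305,350,6)):
    col=w[20:100,u].sum(1); d=np.diff(col); i=int(np.argmin(d[:60])); F.append((u,20+i+.5))
Q=np.array([onz(m,p,.11,T) for p in F]);k=np.polyfit(Q[:,1],Q[:,0],1);print(F,"front",np.degrees(np.arctan(k[0])))
print(onz(m,z(557,153),.125,T))
```

```text
[(188, 55.5), (196, 55.5), (204, 55.5), (212, 55.5), (220, 55.5), (228, 55.5), (236, 55.5), (244, 55.5), (252, 55.5), (260, 55.5), (268, 55.5), (276, 55.5), (284, 55.5)]
inner edge angle 5.165402566737994 [[0.5351639  0.19982309 0.125     ]
 [0.52896298 0.13122934 0.125     ]]
[(125, 59.5), (131, 59.5), (137, 59.5), (143, 59.5), (149, 59.5), (155, 59.5), (161, 59.5), (305, 58.5), (311, 58.5), (317, 58.5), (323, 58.5), (329, 58.5), (335, 58.5), (341, 58.5), (347, 58.5)] front 4.886557674095511
[0.52175865 0.12861707 0.125     ]
```

```bash
python3 -m creep '[[[1,-4.5,0,0,0,0,-1],[2,-9,0,0,0,0,-1],[3,-13.5,0,0,0,0,-1],[3.1,-17,0,0,0,0,-1],[3.1,-18.9,0,0,0,0,-1]]]'
python3 -m creep '[[[0,0,-3,0,0,0,-1],[0,0,-6,0,0,0,-1],[0,0,-9,0,0,0,-1],[0,0,-10,0,0,0,-1],[0,0,-10,0,0,0,-1]]]'
python3 -m creep '[[[0,0,0,0,0,0,-1],[0,0,0,0,0,0,-1],[0,0,0,0,0,0,-1],[0,0,0,0,0,0,-1],[0,0,0,0,0,0,-1]]]'
python3 - <<'E'
from h import *
s=arm.observe();print(s["position"],s["force"])
cv2.imwrite("pics/wrist8.png",arm.get_image("wrist")[:,:,::-1])
E
```

```text
clock: 7.9
position: [0.438, -0.0487, 0.2177]
ee_rot: [3.137, -0.146, -0.0]
force: [-0.7, 0.3, -0.6]
width: 0.006
clock: 8.4
position: [0.4374, -0.0448, 0.1169]
ee_rot: [3.138, -0.138, -0.005]
force: [-0.0, 0.3, 0.0]
width: 0.007
clock: 8.9
position: [0.4386, -0.0442, 0.1182]
ee_rot: [3.139, -0.136, 0.001]
force: [-0.3, -0.2, 0.4]
width: 0.008
[ 0.43864609 -0.0442222   0.11815095] [-0.33920291 -0.24206346  0.40211903]
```

View pics/wrist8.png

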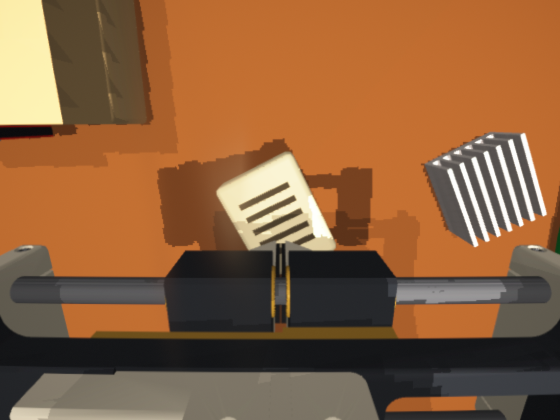

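```bash
python3 - <<'E'
from h import *
T=Twrist();m=arm.camera_model("wrist");t=arm.camera_model("top")
for p in [(399,462),(477,427),(522,532),(446,566)]:
    P=onz(t,(180+(p[0]+.5)/3.3-.5,105+(p[1]+.5)/3.3-.5),.028);print(P.round(4),proj(m,P,T).round(1))
for p in [(218,190),(292,152)]: print(onz(m,p,.028,T).round(4))
E
python3 -m creep '[[[0,0,-1.5,0,0,0,-1],[0,0,-3,0,0,0,-1],[0,0,-4,0,0,0,-1],[0,0,-4.8,0,0,0,-1],[0,0,-4.8,0,0,0,-1]]]'
python3 -m creep '[[[0,0,0,0,0,0,-1],[0,0,0,0,0,0,-1],[0,0,0,0,0,0,-1],[0,0,0,0,0,0,-1],[0,0,0,0,0,0,-1]]]'
python3 - <<'E'
from h import *
s=arm.observe();print(s["position"],s["force"])
b=arm.get_image("scene")[:,:,::-1];cv2.imwrite("pics/scene9.png",cv2.resize(b[150:300,150:380],None,fx=3.4,fy=3.4,interpolation=cv2.INTER_CUBIC))
E
```

```text
[0.4658 0.0035 0.028 ] [218.3 191.9]
[ 0.4918 -0.0583  0.028 ] [293.1 152.1]
[ 0.4089 -0.0906  0.028 ] [338.8 248.2]
[ 0.384  -0.0308  0.028 ] [270.9 280. ]
[0.4673 0.0035 0.028 ]
[ 0.4919 -0.0574  0.028 ]
clock: 9.45
position: [0.4379, -0.0442, 0.069]
ee_rot: [3.139, -0.136, -0.003]
force: [-0.4, -0.0, 0.3]
width: 0.006
clock: 9.95
position: [0.4385, -0.0443, 0.0699]
ee_rot: [3.139, -0.137, 0.001]
force: [0.5, -0.8, 0.2]
width: 0.006
[ 0.43852525 -0.04425608  0.0699437 ] [ 0.47704756 -0.78006127  0.2318671 ]
```

View pics/scene9.png

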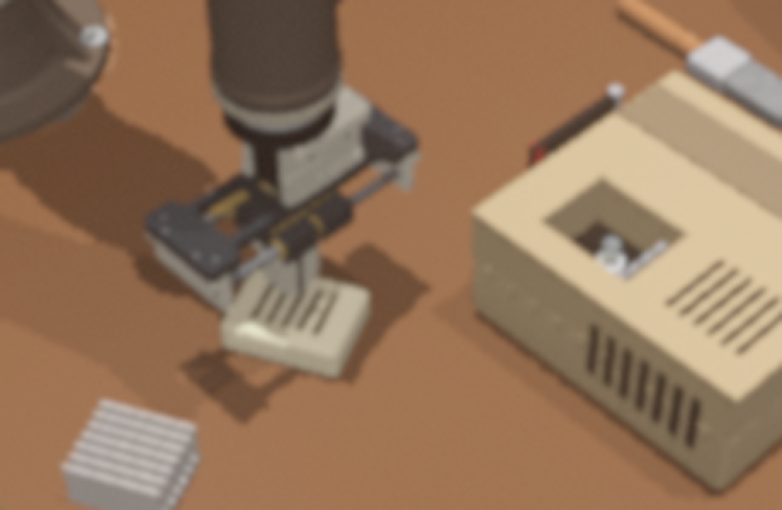

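The tips are about 25 mm above the cover centre and touching nothing. I'll hold for 3 s.

```bash
for i in 1; do python3 -m creep '[[[0,0,0,0,0,0,-1],[0,0,0,0,0,0,-1],[0,0,0,0,0,0,-1],[0,0,0,0,0,0,-1],[0,0,0,0,0,0,-1]]]'; done
python3 -m creep '[[[0,0,0,0,0,0,-1],[0,0,0,0,0,0,-1],[0,0,0,0,0,0,-1],[0,0,0,0,0,0,-1],[0,0,0,0,0,0,-1]]]'
python3 -m creep '[[[0,0,0,0,0,0,-1],[0,0,0,0,0,0,-1],[0,0,0,0,0,0,-1],[0,0,0,0,0,0,-1],[0,0,0,0,0,0,-1]]]'
python3 -m creep '[[[0,0,0,0,0,0,-1],[0,0,0,0,0,0,-1],[0,0,0,0,0,0,-1],[0,0,0,0,0,0,-1],[0,0,0,0,0,0,-1]]]'
python3 -m creep '[[[0,0,0,0,0,0,-1],[0,0,0,0,0,0,-1],[0,0,0,0,0,0,-1],[0,0,0,0,0,0,-1],[0,0,0,0,0,0,-1]]]'
python3 -m creep '[[[0,0,0,0,0,0,-1],[0,0,0,0,0,0,-1],[0,0,0,0,0,0,-1],[0,0,0,0,0,0,-1],[0,0,0,0,0,0,-1]]]'
```

```text
clock: 10.5
position: [0.4384, -0.0442, 0.0697]
ee_rot: [3.139, -0.137, -0.0]
force: [0.6, 0.2, 0.3]
width: 0.006
clock: 11.0
position: [0.4384, -0.0442, 0.0697]
ee_rot: [3.139, -0.137, 0.0]
force: [-0.5, -0.5, -0.3]
width: 0.006
clock: 11.5
position: [0.4384, -0.0442, 0.0697]
ee_rot: [3.139, -0.137, -0.0]
force: [0.8, 1.4, -0.1]
width: 0.005
clock: 12.0
position: [0.4384, -0.0443, 0.0698]
ee_rot: [3.139, -0.137, 0.0]
force: [-0.2, -0.1, -1.6]
width: 0.005
clock: 12.5
position: [0.4384, -0.0442, 0.0697]
ee_rot: [3.139, -0.137, 0.0]
force: [0.2, 0.3, 0.6]
width: 0.005
clock: 13.0
position: [0.4384, -0.0443, 0.0697]
ee_rot: [3.139, -0.137, -0.0]
force: [-0.0, 0.1, -0.3]
width: 0.004
```

```bash
python3 -m creep '[[[0,0,4,0,0,0,-1],[0,0,8,0,0,0,-1],[0,0,12,0,0,0,-1],[0,0,15,0,0,0,-1],[0,0,15,0,0,0,-1]]]'
python3 -m creep '[[[3.4,3,0,0,0,0,-1],[6.8,6,0,0,0,0,-1],[10.2,9,0,0,0,0,-1],[13.6,12,0,0,0,0,-1],[17.1,15,0,0,0,0,-1]]]'
python3 -m creep '[[[0,0,0,0,0,0,-1],[0,0,0,0,0,0,-1],[0,0,0,0,0,0,-1],[0,0,0,0,0,0,-1],[0,0,0,0,0,0,-1]]]'
python3 - <<'E'
from h import *
s=arm.observe();print(s["position"],s["force"])
T=Twrist();m=arm.camera_model("wrist")
cv2.imwrite("pics/wrist10.png",arm.get_image("wrist")[:,:,::-1])
a=np.radians(-4.757)
for d in [(-.08,-.082),(0,-.082),(0,-.018),(-.08,-.018)]:
    P=[.6536+np.cos(a)*d[0]-np.sin(a)*d[1],.1524+np.sin(a)*d[0]+np.cos(a)*d[1],.11];print(np.round(P,3),proj(m,P,T).round(1))
E
```

```text
clock: 13.5
position: [0.4407, -0.0442, 0.2236]
ee_rot: [3.138, -0.137, 0.012]
force: [0.5, 0.3, -1.5]
width: 0.0
clock: 14.0
position: [0.6101, 0.1069, 0.2184]
ee_rot: [3.138, -0.137, -0.002]
force: [0.4, -0.5, 0.5]
width: 0.002
clock: 14.5
position: [0.609, 0.1047, 0.22]
ee_rot: [3.138, -0.139, 0.0]
force: [0.5, -0.4, 0.0]
width: 0.007
[0.60900621 0.10467254 0.2200106 ] [ 0.48595385 -0.38566463  0.01493218]
[0.567 0.077 0.11 ] [314.4 253.3]
[0.647 0.071 0.11 ] [316.9 166.3]
[0.652 0.134 0.11 ] [241.2 166.6]
[0.572 0.141 0.11 ] [244.8 253.7]
```

View pics/wrist10.png

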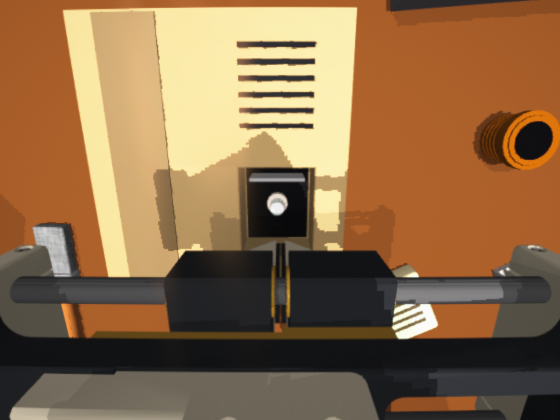

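The bay's back corners appear at about (239,167) and (316,167), which matches my projection of them. Descending to about 25 mm above the rim.

```bash
python3 -m creep '[[[0,0.1,-2,0,0,0,-1],[0,0.1,-4,0,0,0,-1],[0,0.1,-5.5,0,0,0,-1],[0,0.1,-6.5,0,0,0,-1],[0,0.1,-6.8,0,0,0,-1]]]'
python3 -m creep '[[[0,0,0,0,0,0,-1],[0,0,0,0,0,0,-1],[0,0,0,0,0,0,-1],[0,0,0,0,0,0,-1],[0,0,0,0,0,0,-1]]]'
python3 -m creep '[[[0,0,0,0,0,0,-1],[0,0,0,0,0,0,-1],[0,0,0,0,0,0,-1],[0,0,0,0,0,0,-1],[0,0,0,0,0,0,-1]]]'
python3 - <<'E'
from h import *
b=arm.get_image("scene")[:,:,::-1];cv2.imwrite("pics/scene11.png",cv2.resize(b[120:300,200:430],None,fx=3.4,fy=3.3,interpolation=cv2.INTER_CUBIC)[:590])
cv2.imwrite("pics/top11.png",arm.get_image("top")[:,:,::-1])
E
python3 -m creep '[[[0,0,0,0,0,0,-1],[0,0,0,0,0,0,-1],[0,0,0,0,0,0,-1],[0,0,0,0,0,0,-1],[0,0,0,0,0,0,-1]]]'
```

```text
clock: 15.05
position: [0.6088, 0.1063, 0.1509]
ee_rot: [3.138, -0.137, -0.002]
force: [0.5, -0.6, 0.0]
width: 0.003
clock: 15.55
position: [0.6096, 0.1068, 0.1521]
ee_rot: [-3.139, 0.137, -0.001]
force: [0.1, -0.5, -0.5]
width: 0.004
clock: 16.05
position: [0.6094, 0.1068, 0.1517]
ee_rot: [3.139, -0.137, -0.0]
force: [-0.7, 0.0, -0.1]
width: 0.006
clock: 16.65
position: [0.6094, 0.1067, 0.1517]
ee_rot: [3.139, -0.137, -0.0]
force: [0.0, 0.5, 0.0]
width: 0.003
```

View pics/scene11.png

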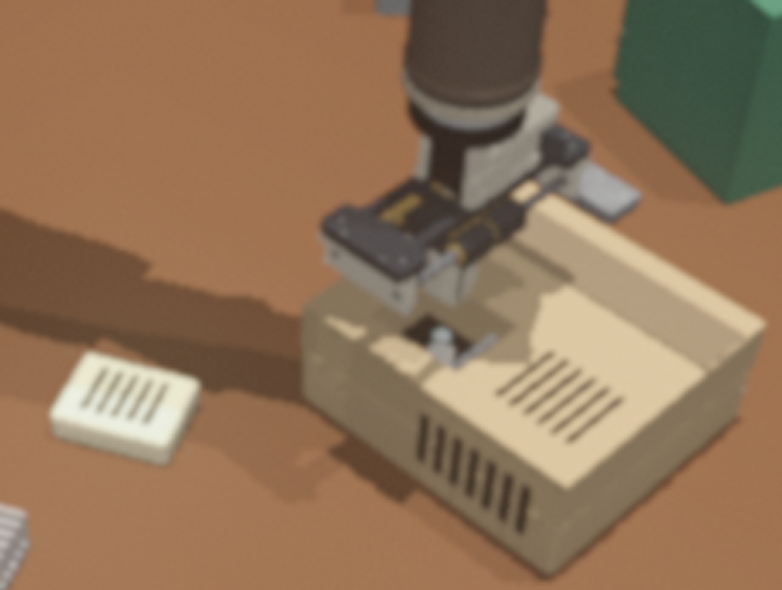

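View pics/top11.png

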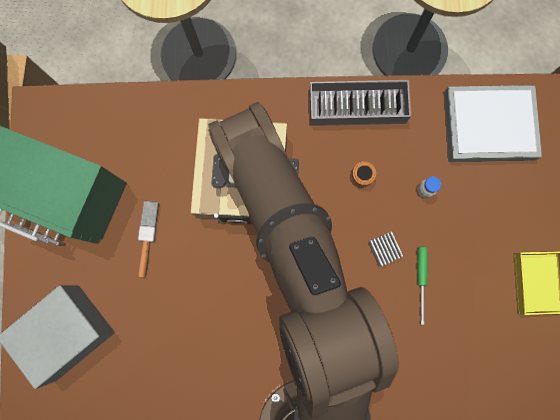

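The tips are centred over the bay, the gate is still shut and the cover and other objects haven't moved. I'll hold 2 s more, then hand in.

```bash
python3 -m creep '[[[0,0,0,0,0,0,-1],[0,0,0,0,0,0,-1],[0,0,0,0,0,0,-1],[0,0,0,0,0,0,-1],[0,0,0,0,0,0,-1]]]'
python3 -m creep '[[[0,0,0,0,0,0,-1],[0,0,0,0,0,0,-1],[0,0,0,0,0,0,-1],[0,0,0,0,0,0,-1],[0,0,0,0,0,0,-1]]]'
python3 -m creep '[[[0,0,0,0,0,0,-1],[0,0,0,0,0,0,-1],[0,0,0,0,0,0,-1],[0,0,0,0,0,0,-1],[0,0,0,0,0,0,-1]]]'
python3 -m creep '[[[0,0,0,0,0,0,-1],[0,0,0,0,0,0,-1],[0,0,0,0,0,0,-1],[0,0,0,0,0,0,-1],[0,0,0,0,0,0,-1]]]'
python3 -c "
from cell import arm
print(arm.sign_off())"
```

```text
clock: 17.15
position: [0.6094, 0.1067, 0.1517]
ee_rot: [3.139, -0.137, -0.0]
force: [0.3, 0.2, -0.7]
width: 0.004
clock: 17.65
position: [0.6094, 0.1068, 0.1517]
ee_rot: [3.139, -0.137, 0.0]
force: [0.0, -0.6, 0.4]
width: 0.005
clock: 18.15
position: [0.6094, 0.1068, 0.1517]
ee_rot: [3.139, -0.137, -0.0]
force: [-0.7, -0.1, -0.0]
width: 0.005
clock: 18.65
position: [0.6094, 0.1068, 0.1517]
ee_rot: [3.139, -0.137, -0.0]
force: [0.2, -0.7, -0.2]
width: 0.006
the job is handed in; nothing more can be done
None
```

I did the three steps in order and handed the job in at 18.65 s, with the arm still pointing at the bay.

- **Gate:** I pushed it shut with closed fingertips until it stopped firmly, at about 25 N. A wrist picture then showed it parallel to the projector's front face to within 0.3°. The push stopped about 2 mm before the position I had calculated for shut, which is within the camera calibration error.
- **Lamp cover:** I held the fingertips about 25 mm above its centre for about 3.5 s. There was no contact force, and a later picture shows the cover where it was.
- **Lamp bay:** I held the fingertips about 25 mm above the middle of the opening for about 3 s. The position was within about 1 mm of my estimate of the centre, again with no contact force.

In the last pictures the helix, heat sink, jar, brush and screwdriver look unmoved. I compared them by eye and did not measure them. No check failed.

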